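# Hold a clamp frame's hinge knuckle in line for its pin

## Task

Pick the black clamp frame up off the bench by its orange rib and bring its hinge knuckle fully home in the gap between the two steel knuckles on the front edge of the microscope stage, so that the three holes line up ready for the hinge pin, with the frame level and reaching out away from the stage. Finish while still holding the frame there in the gripper, steady and without forcing it, because only the gripper keeps it up until a colleague fits the pin. Leave the well plate, flask, pin tray and petri dish where they are.

Things in the scene. Friction and masses are not known exactly. Their poses are not given: they have to be found in the camera images.
- clamp_frame: Loose black frame, 0.2 kg, flat on the bench: plate 80 (x) x 120 (y) x 6 mm thick, windows 23 x 96 either side of a middle bar. On that bar an upright orange grip rib: 12 thick (x), 60 long (y), 6 to 40 above the underside, over the origin. Origin: centre of underside, near the centre of mass; +x to its knuckle, z up. At the start +x is within 45 degrees of straight away from the robot.
- frame_axis (a point): Centre of the frame's one steel knuckle: tube, 16 mm outer diameter, 9 mm hole, 40 mm long along y. It lies 54 mm from the frame's origin along +x, 8 mm above its underside; a 40 mm wide, 6 mm thick tongue joins it to the plate. Axes as the frame.
- stage: Fixed black microscope stage on four legs: plate 150 (x) x 180 (y) mm, top 4 mm above the hinge axis. Origin: 100 mm straight below stage_axis. +x points from the hinge into the stage, roughly away from the robot (within 20 degrees), y along the hinge, z up. Its side of the bench, turn and height vary.
- stage_axis (a point): On the hinge axis midway between the stage's two steel knuckles (16 mm tubes, 9 mm hole, 23 to 45 mm either side along y; gap 46), 85-115 mm up. Axes as stage. Gap open above and in front (-x). Jamb face 8.5 mm behind the axis (+x), its top 4 mm above it; sill top 8.5 mm under the axis. Fully home, the frame's knuckle is at both (0.5 mm play) and frame_axis is here. The plate is unsupported.
- well_plate: Clear six-well plate, 86 x 128 x 20 mm, resting on the stage, its near edge about 65 mm behind the hinge axis; leave alone. Origin: centre of underside.
- flask: Clear culture flask with orange cap, 36 x 75 x 112 mm high, standing on the bench; leave alone. Origin: centre of underside.
- pin_tray: Grey tray, 60 x 110 x 15 mm, with the hinge pin and screws in it, on the bench; leave alone. Origin: centre of underside.
- petri_dish: Clear petri dish, 90 mm diameter, 14 mm high, on the bench near the robot; leave alone. Origin: centre of underside.

How it is judged (in metres and radians):
On the way:
1. the clamp frame is lifted clear of the bench in the gripper (height (world z) of clamp_frame above 0.04 m and contact force between the fingers and clamp_frame above 1 N), for 0.2 s.
At the end, for the whole second after the job is handed in: Frame knuckle within 3 mm of the stage hinge axis in x and z and 4 mm along y; hinge lines parallel within 0.06 rad; frame level within 0.12 rad, reaching out from the stage, over 60 mm up, at rest, gripped (over 1 N), pressing the stage under 25 N; bystanders within 20 mm of their start (x of frame_axis in the frame of stage_axis between -0.003 and 0.003 m and z of frame_axis in the frame of stage_axis between -0.003 and 0.003 m and y of frame_axis in the frame of stage_axis between -0.004 and 0.004 m and angle between the y axis of clamp_frame and the y axis of stage, either way round below 0.06 rad and angle between clamp_frame's own z axis and vertical below 0.12 rad and x of clamp_frame in the frame of stage below -0.045 m and contact force between the fingers and clamp_frame above 1 N and contact force between clamp_frame and stage below 25 N and height (world z) of clamp_frame above 0.06 m and linear speed of clamp_frame below 0.02 m/s and distance of each of well_plate, flask, pin_tray, petri_dish from where it was at the start of the episode below 0.02 m); the arm keeps its last pose, push and grip.
It fails at once if the well plate, flask, pin tray or petri dish is shifted by more than 20 mm (distance of any of well_plate, flask, pin_tray, petri_dish from where it was at the start of the episode above 0.02 m).
It fails at once if the clamp frame is forced against the stage with more than 40 N (contact force between clamp_frame and stage above 40 N).
It also fails if it takes over 48 s, if anything falls off the work surface, if the arm or the gripper's body presses on something with over 40 N, if the wrist force passes 120 N, or if a joint passes its speed limit or range.

## Robot

A 6-joint arm with a two-finger parallel gripper is mounted at the origin on the work surface. World frame = base frame: x ahead of the robot, y to its left, z up, the work surface at z = 0. Lengths are in mm, angles in rad, forces in N, time in s.
With the tool pointing down it reaches from about 400 to 925 mm from the base axis. Payload 12.5 kg.
Tool frame: the origin (TCP) lies at the very end of the fingers, on their centre line; the grasp point (between the pads) lies 19 mm behind it; z points along the fingers, y is the direction in which the jaws open and shut (so a half turn about z gives the same grasp; the last joint's range is limited). The gripper opens to 95 mm and grips with 3 to 60 N. Pads are 20 mm wide; open, the fingers measure 119 mm over their backs; the gripper's body (75 mm by 180 mm) begins 59 mm behind the grasp point.
Start: joints at [1.069, 0.491, 1.559, -0, 1.092, -0.106], TCP at [240.952, 576.705, 214.661] pointing down, gripper open.
Joint ranges: [-3.1, 3.1], [-0.84, 2.19], [0.05, 2.79], [-1.13, 4.28], [0.06, 2.93], [-2.69, 2.69]. Speed limits (rad/s): [2.22, 2.22, 2.79, 3.14, 3.14, 3.14].

## Interface

Orientations are given as [roll, pitch, yaw] about the fixed x, y, z axes, in that order (R = Rz(yaw) Ry(pitch) Rx(roll)).
In Python, from cell import env gives the robot as it stands.
- The arm moves only by the shell command python3 -m pendant 'ROWS'. ROWS is JSON, a list that holds one entry, the list of rows, each a list of 5 numbers: the opening, from 0 (shut) to 1 (fully open), then the shift along the tool's x, y, z in m, then the turn about the tool's z in rad. A call has exactly 8 rows; each row is the pose to reach, as a shift and turn from the pose commanded when the call began, along the tool's axes at that moment; what a row does not reach only later rows make up. A row lasts 1/10 s, in which the tool goes at most 50 mm and 8.59 degrees, less where a joint would pass 70% of its speed; a pose out of reach is approached as far as the arm can. A call with a gripper value outside its range is refused whole. The fingers move at their own pace and stop on an object; the grip force is fixed at half the most. Time passes only in rows, so rows that repeat a pose let the fingers close, or fill a call up. It gives the time, the measured TCP pose, the force and the opening at its end, in the units of the state.
- env.state(): the state, without advancing time (a new reading comes with each control period).
- env.read_camera(name): name is "side" or "top" or "wrist"; returns a dict with "image" (384x512x3 uint8, blue, green, red), "range_z" (384x512 float32, mm along the optical axis (not along the pixel's ray), 0 where there is no reading), "fx", "fy", "cx", "cy" (pixels), "rvec" (rotation vector, rad) and "tvec" (3), from world to camera coordinates, as OpenCV has them; the wrist camera has in their place "tool_from_camera" (4x4, takes a point from camera to tool coordinates, whose origin is the TCP and whose axes are the flange's). Camera axes: x right, y down, z forward; pixel columns grow to the right and rows downward; lengths in mm; the calibration is good to about 2 mm. A picture is of the moment at which its call begins: read the wrist's pose just before it.
- env.job_done(): hands the job in, once; it reports no verdict.
The state is a dict: "t": time; "joints": joint angles; "qvel": joint speeds; "tau": joint torques, N m; "eef_pos": TCP position; "tcp_rot": TCP orientation; "ft_force": force on the tool from outside, world axes, zero at the start; "moment": the same for the moment, N m; "opening": opening from 0.0 (shut) to 1.0 (fully open).
Only numpy, scipy, OpenCV 4.12 (cv2) and the standard library are available. Lean on these libraries where they do the work, as an engineer would, in place of code of your own. Each camera call takes 0.05 s, during which the arm holds its last target. There are 200 camera calls.

## Working session

There is one attempt and no reset: what is moved stays moved. The work goes in short steps, Python scripts to look and compute and a shell command to move; the robot and the scene stay as the last step left them, time stands still between calls to the robot, and variables do not carry over. Pictures are saved under pics/ and viewed, about 8 in all and at most 12, crops included, and the job is handed in when it is done.

```bash
mkdir -p pics; ls
cat > h.py <<'E'
import numpy as np, cv2
from cell import env
from scipy.spatial.transform import Rotation as R
def cam(n):
    s=env.state(); c=env.read_camera(n); c['s']=s
    if n=='wrist':
        T=np.eye(4);T[:3,:3]=R.from_euler('xyz',s['tcp_rot']).as_matrix();T[:3,3]=s['eef_pos']
        c['T']=T@np.array(c['tool_from_camera'])
    else:
        r=cv2.Rodrigues(np.array(c['rvec'],float))[0];T=np.eye(4);T[:3,:3]=r.T;T[:3,3]=-r.T@np.array(c['tvec'],float).ravel();c['T']=T
    return c
def pts(c):
    z=c['range_z'];v,u=np.mgrid[:384,:512]
    P=np.stack([(u-c['cx'])/c['fx']*z,(v-c['cy'])/c['fy']*z,z],-1)
    W=P@c['T'][:3,:3].T+c['T'][:3,3]; W[z==0]=np.nan
    return W
def ray(c,u,v,h):
    d=c['T'][:3,:3]@np.array([(u-c['cx'])/c['fx'],(v-c['cy'])/c['fy'],1]);o=c['T'][:3,3]
    return o+d*(h-o[2])/d[2]
E
python3 - <<'E'
from h import *
print(env.state())
a=cam('top');b=cam('side');np.savez('c0.npz',ti=a['image'],tw=pts(a),si=b['image'],sw=pts(b))
cv2.imwrite('pics/top.png',a['image']);cv2.imwrite('pics/side.png',b['image'])
for c in(a,b):print(c['T'].round(3),c['fx'],c['cx'],c['cy'])
E
```

```text
pics
{'t': 0.0, 'joints': array([ 1.06943370e+00,  4.91588762e-01,  1.55948421e+00,  1.93187933e-05,
        1.09164826e+00, -1.05622455e-01]), 'qvel': array([-0.00085489,  0.00083147, -0.00083999, -0.00014394, -0.00093615,
        0.0007397 ]), 'tau': array([-3.89990397e-03, -6.12638354e+01, -2.58187115e+01,  6.91193040e-02,
        4.80989506e-02, -1.10467017e-04]), 'eef_pos': array([240.80063304, 576.48259772, 214.0316237 ]), 'tcp_rot': array([-3.14047217e+00, -1.36019955e-04,  2.74584349e+00]), 'ft_force': array([ 0.03019616, -0.00818874, -0.74277927]), 'moment': array([ 0.00741186, -0.01065479,  0.0146705 ]), 'opening': 0.9999248572611277}
[[-7.400000e-02 -9.760000e-01  2.070000e-01  3.714930e+02]
 [-9.970000e-01  7.400000e-02 -1.100000e-02 -1.380000e+00]
 [-5.000000e-03 -2.070000e-01 -9.780000e-01  1.101955e+03]
 [ 0.000000e+00  0.000000e+00  0.000000e+00  1.000000e+00]] 367.3354913524756 249.58206269290474 196.81594058022148
[[ 9.690000e-01 -1.830000e-01  1.630000e-01  3.367640e+02]
 [-2.450000e-01 -6.790000e-01  6.920000e-01 -1.062038e+03]
 [-1.600000e-02 -7.110000e-01 -7.030000e-01  1.170732e+03]
 [ 0.000000e+00  0.000000e+00  0.000000e+00  1.000000e+00]] 468.8090135166374 256.14234565854787 188.34112408585514
```

View pics/top.png

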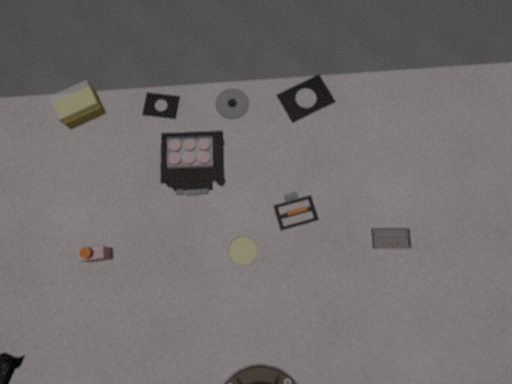

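View pics/side.png

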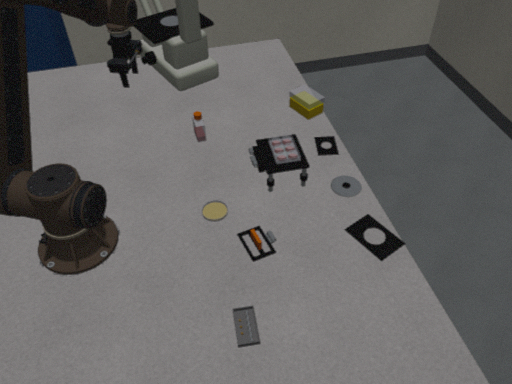

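The top view shows the frame at about (297,212) with its knuckle at (291,197), and the stage at (193,158) with its knuckle pair near (192,191). The dish is at (243,250), the flask at (95,254) and the tray at (391,238).

Run:
```python
from h import *
a=cam('top');W=pts(a);hsv=cv2.cvtColor(a['image'],cv2.COLOR_BGR2HSV)
m=(hsv[...,1]>150)&(hsv[...,0]<20)&(hsv[...,2]>80);m[:, :250]=0;m[300:]=0
v,u=np.nonzero(m);print(len(u),u.mean(),v.mean(),'rangez',np.nanmedian(W[v,u],0))
P=np.array([ray(a,x,y,40) for x,y in zip(u,v)])
print('rib',P.mean(0));q=P-P.mean(0);e=np.linalg.svd(q[:,:2],full_matrices=False)[2][0];print('dir',e,np.ptp(q[:,:2]@e))
# frame knuckle
print('knuckle',ray(a,291.5,197,12))
# stage: points by height
S=W[120:205,150:235].reshape(-1,3);h=S[:,2];print(np.histogram(h[np.isfinite(h)],np.arange(-10,180,10)))
for r in range(180,202): print(r,' '.join('%3d'%x for x in W[r,170:228:2,2]))
crop=cv2.resize(a['image'][115:245,150:330],None,fx=4,fy=4,interpolation=cv2.INTER_CUBIC);cv2.imwrite('pics/crop.png',cv2.convertScaleAbs(crop,alpha=1.8))
```

```text
47 297.36170212765956 210.95744680851064 rangez [ 544.14564765 -148.79428295   38.71516909]
rib [ 543.5106557  -149.28329821   40.        ]
dir [ 0.20177693 -0.9794315 ] 56.8774590184168
knuckle [ 592.06288581 -139.79387437   12.        ]
(array([2343, 1155,    1,    0,    8,   27,   29,    0,    4,   36,  211,
       2361,  271,  755,    0,    0,    0,    0]), array([-10,   0,  10,  20,  30,  40,  50,  60,  70,  80,  90, 100, 110,
       120, 130, 140, 150, 160, 170]))
180 102 101 101 104 101 101 103 102 101 105 103 105 100 106  99 103 106 102 102 103 105 102 101 100  99 102 100  50  -1
181 102 101 103 102 100 105 102 103 103 104 100 105 103 106 105 102 102 101 101 102 100  -5  -1  48  50  56  51  47   2Traceback (most recent call last):
  File "<stdin>", line 11, in <module>
  File "<stdin>", line 11, in <genexpr>
ValueError: cannot convert float NaN to integer
```

Run:
```python
from h import *
a=cam('top')
for p in [(180,192),(204,191),(192,191.5)]:print(ray(a,*p,104))
c=cam('wrist');print(np.array(c['tool_from_camera']).round(3),c['fx'],c['cx'],c['cy'])
crop=cv2.resize(a['image'][115:245,150:330],None,fx=4,fy=4,interpolation=cv2.INTER_CUBIC);cv2.imwrite('pics/crop.png',cv2.convertScaleAbs(crop,alpha=1.8))
```

```text
[610.9649265  180.24890087 104.        ]
[608.7862489 113.357879  104.       ]
[609.87572327 146.80755222 104.        ]
[[ 1.00000e-03 -9.65000e-01 -2.64000e-01  7.22250e+01]
 [ 1.00000e+00  1.00000e-03  1.00000e-03 -7.15000e-01]
 [-1.00000e-03 -2.64000e-01  9.65000e-01 -1.69814e+02]
 [ 0.00000e+00  0.00000e+00  0.00000e+00  1.00000e+00]] 306.06684339676116 256.39717398017723 196.3200746608425
```

View pics/crop.png

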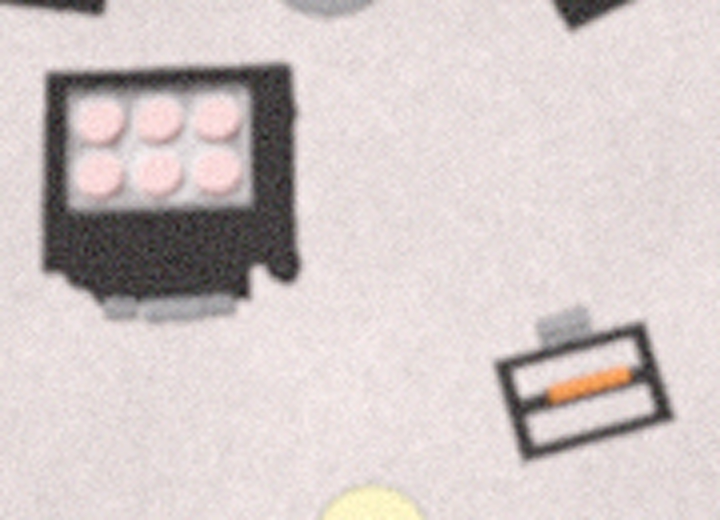

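The crop shows the stage's knuckle line at crop (105–235, 308), which is almost square to world x. The frame's knuckle points up and to the left. Next I move over the stage for a closer wrist view.

```bash
python3 -m pendant '[[[1,-0.03,-0.017,0.002,0.07],[1,-0.063,-0.035,0.004,0.14],[1,-0.095,-0.052,0.006,0.21],[1,-0.126,-0.07,0.008,0.28],[1,-0.158,-0.087,0.01,0.35],[1,-0.19,-0.104,0.012,0.42],[1,-0.221,-0.122,0.013,0.49],[1,-0.252,-0.139,0.014,0.5]]]'
python3 -c "
from h import *
s=env.state();p=s['eef_pos'];y=s['tcp_rot'][2];d=np.array([600,125])-p[:2]
print(p,y,d@[np.cos(y),np.sin(y)],d@[np.sin(y),-np.cos(y)])"
```

```text
t: 1.05
eef_pos: [420.6, 350.0, 200.6]
tcp_rot: [3.142, -0.0, 2.243]
ft_force: [0.6, 1.1, -0.3]
opening: 0.998
[420.56249882 349.99712255 200.60184768] 2.243305019550646 -287.7872130079821 0.20497257202461583
```

```bash
python3 -m pendant '[[[1,-0.04,0,0,0.07],[1,-0.085,0,0,0.14],[1,-0.13,0,0,0.21],[1,-0.175,0,0,0.28],[1,-0.22,0,0,0.35],[1,-0.265,0,0,0.42],[1,-0.288,0,0,0.47],[1,-0.288,0,0,0.47]]]'
python3 - <<'E'
from h import *
c=cam('wrist');W=pts(c);print(c['s']['eef_pos'],c['s']['tcp_rot'],c['s']['t'])
np.savez('w1.npz',im=c['image'],W=W,T=c['T'],k=[c['fx'],c['cx'],c['cy']])
g=cv2.convertScaleAbs(c['image'],alpha=1.8);cv2.imwrite('pics/w1.png',cv2.resize(g,(768,576)))
E
```

```text
t: 1.85
eef_pos: [601.3, 123.9, 200.2]
tcp_rot: [3.142, 0.0, 1.771]
ft_force: [-0.0, 0.0, -0.2]
opening: 0.999
[601.34764088 123.93159939 200.16077337] [3.14154459e+00 2.10779677e-04 1.77128417e+00] 1.85
```

View pics/w1.png

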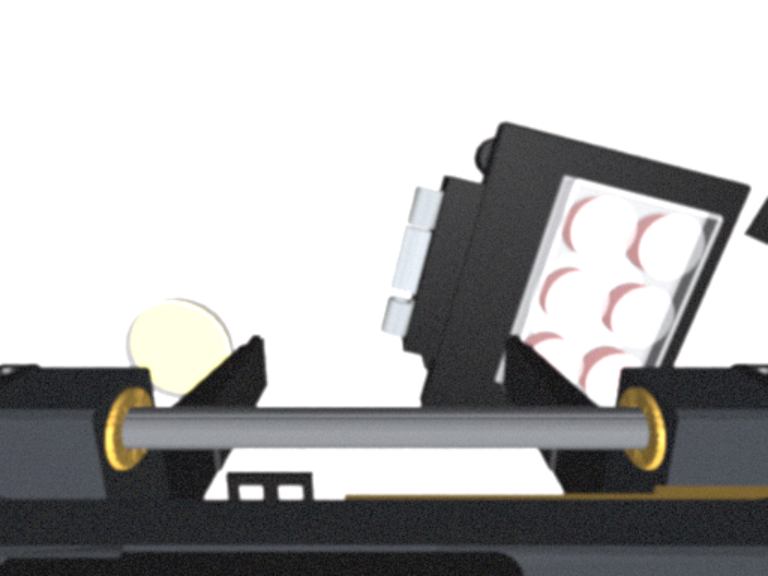

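The wrist view (768 wide) shows the two steel knuckles at (425,208) and (397,316), with the sill between them at (412,258) and the jamb to the right. Fit them from the range data.

Run:
```python
from h import *
d=np.load('w1.npz');im=d['im'];W=d['W']
g=im.min(2).astype(int);print(g[138,270:310:2],W[138,270:310:2,2].round(0));print(g[172,255:300:3],W[172,255:300:3,2].round(0))
m=((g>65)&(g<137)&(W[...,2]>75)&(W[...,2]<125)).astype(np.uint8);m[:,:245]=0;m[:,300:]=0;m[:110]=0;m[235:]=0
n,l,st,ce=cv2.connectedComponentsWithStats(m)
for i in range(1,n):
    if st[i,4]<30: continue
    Q=W[l==i];print(st[i],ce[i],'med',np.median(Q,0).round(1),'z pct',np.percentile(Q[:,2],[5,50,90,97]).round(1))
# stage plate top height + front edge
pl=W[120:260,320:350,2];print('plate z',np.nanmedian(pl))
```

```text
[173 167 109 105 117 123 123 122 121 125 120  88  32  38  35  38  39  34
  38  38] [  0.  -1. 100. 105. 107. 107. 107. 108. 107. 107. 105. 105. 103. 103.
 103. 103. 103. 104. 104. 103.]
[169 169 173 149 123 123 124 126 125 102  25  34  32  35  32] [  1.  -1.  -1.  -0.  91.  92.  91.  91.  91.  92. 104. 105. 104. 103.
 104.]
[ 261  125   35   72 1214] [277.62273476 159.12685338] med [614.8 159.   92. ] z pct [ 90.1  92.  107.3 108. ]
[254 198  22  37 448] [264.64955357 211.05580357] med [612.8 112.7 106.1] z pct [ 95.5 106.1 107.9 108.4]
plate z 104.1028663248043
```

Run:
```python
from h import *
from scipy.optimize import least_squares
d=np.load('w1.npz');im=d['im'];W=d['W'];g=im.min(2)
m=(g>65)&(g<137);m[:,:245]=0;m[:,300:]=0;m[:110]=0;m[235:]=0
Q=W[m];Q=Q[(Q[:,2]>101)&(Q[:,2]<112)];Q=Q[np.isfinite(Q).all(1)]
f=lambda p,Q=Q:np.hypot((Q[:,0]-p[0])*np.cos(p[1])+(Q[:,1]-146)*np.sin(p[1]),Q[:,2]-p[2])-8
r=least_squares(f,[612,0.0,99.8],loss='soft_l1');x0,th,zc=r.x
print(len(Q),r.x,np.abs(r.fun).mean())
ex=np.array([np.cos(th),np.sin(th)]);ey=np.array([-np.sin(th),np.cos(th)]);o=np.array([x0,146])
s=(Q[:,:2]-o)@ey;print(np.sort(s)[[3,10,30]],np.sort(s)[[-4,-11,-31]]);h,b=np.histogram(s,np.arange(-50,51,2));print(list(zip(b.astype(int),h)))
# intensity-independent edge by rays: boundary of z along centreline
A=W[m];A=A[np.isfinite(A).all(1)];a=(A[:,:2]-o)@ey;x=(A[:,:2]-o)@ex
S=A[(abs(a)<18)&(A[:,2]<95)];print('sill z',np.median(S[:,2]))
```

```text
840 [ 6.14268685e+02 -3.31654335e-02  9.96291622e+01] 0.49041023499939634
[-54.25764628 -44.82294197 -43.60370113] [43.58328203 43.28577872 42.31882769]
[(np.int64(-50), np.int64(0)), (np.int64(-48), np.int64(0)), (np.int64(-46), np.int64(18)), (np.int64(-44), np.int64(34)), (np.int64(-42), np.int64(35)), (np.int64(-40), np.int64(33)), (np.int64(-38), np.int64(37)), (np.int64(-36), np.int64(34)), (np.int64(-34), np.int64(35)), (np.int64(-32), np.int64(34)), (np.int64(-30), np.int64(34)), (np.int64(-28), np.int64(35)), (np.int64(-26), np.int64(46)), (np.int64(-24), np.int64(1)), (np.int64(-22), np.int64(0)), (np.int64(-20), np.int64(0)), (np.int64(-18), np.int64(0)), (np.int64(-16), np.int64(0)), (np.int64(-14), np.int64(0)), (np.int64(-12), np.int64(0)), (np.int64(-10), np.int64(0)), (np.int64(-8), np.int64(0)), (np.int64(-6), np.int64(0)), (np.int64(-4), np.int64(0)), (np.int64(-2), np.int64(0)), (np.int64(0), np.int64(0)), (np.int64(2), np.int64(0)), (np.int64(4), np.int64(0)), (np.int64(6), np.int64(0)), (np.int64(8), np.int64(0)), (np.int64(10), np.int64(0)), (np.int64(12), np.int64(0)), (np.int64(14), np.int64(0)), (np.int64(16), np.int64(0)), (np.int64(18), np.int64(0)), (np.int64(20), np.int64(2)), (np.int64(22), np.int64(41)), (np.int64(24), np.int64(41)), (np.int64(26), np.int64(41)), (np.int64(28), np.int64(43)), (np.int64(30), np.int64(42)), (np.int64(32), np.int64(41)), (np.int64(34), np.int64(42)), (np.int64(36), np.int64(42)), (np.int64(38), np.int64(42)), (np.int64(40), np.int64(44)), (np.int64(42), np.int64(38)), (np.int64(44), np.int64(0)), (np.int64(46), np.int64(0)), (np.int64(48), np.int64(0))]
sill z 91.36403350426917
```

```bash
python3 -m pendant '[[[1,-0.04,-0.016,0,0],[1,-0.085,-0.033,0,0],[1,-0.13,-0.05,0.01,0],[1,-0.175,-0.068,0.03,0],[1,-0.22,-0.085,0.05,0],[0.6,-0.26,-0.1,0.07,0],[0.45,-0.286,-0.111,0.07,0],[0.45,-0.286,-0.111,0.07,0]]]'
python3 - <<'E'
from h import *
c=cam('wrist');W=pts(c);print(c['s']['eef_pos'],c['s']['tcp_rot'],c['s']['t'],c['s']['joints'])
np.savez('w2.npz',im=c['image'],W=W,T=c['T'],k=[c['fx'],c['cx'],c['cy']])
g=cv2.convertScaleAbs(c['image'],alpha=1.4);cv2.imwrite('pics/w2.png',cv2.resize(g,(768,576)))
E
```

```text
t: 2.7
eef_pos: [548.5, -177.9, 130.0]
tcp_rot: [-3.141, -0.001, 1.774]
ft_force: [0.7, 0.3, 0.3]
opening: 0.803
[ 548.48578714 -177.94672369  130.01378978] [-3.14064579e+00 -5.50119102e-04  1.77426946e+00] 2.7 [-4.28199117e-01  5.22071578e-01  1.76887317e+00 -1.53035237e-04
  8.51736907e-01 -6.31571648e-01]
```

View pics/w2.png

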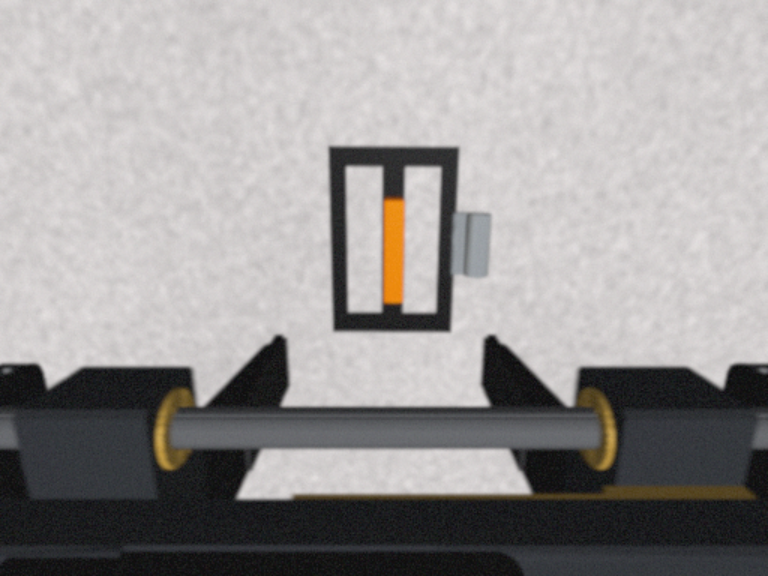

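The frame is fully in view: rib at (394,250), knuckle at (478,245). Measure both in world coordinates.

Run:
```python
from h import *
from scipy.optimize import least_squares
d=np.load('w2.npz');im=d['im'];W=d['W'];hsv=cv2.cvtColor(im,cv2.COLOR_BGR2HSV)
m=(hsv[...,1]>150)&(hsv[...,0]<25);m[230:]=0
Q=W[m];Q=Q[np.isfinite(Q).all(1)];Q=Q[abs(Q[:,2]-40)<4]
mr=cv2.minAreaRect(Q[:,:2].astype(np.float32));print('rib',len(Q),np.median(Q,0),mr)
e=np.linalg.svd(Q[:,:2]-Q[:,:2].mean(0),full_matrices=False)[2][0];print('dir',e,'frame x angle',np.arctan2(-e[0]*np.sign(e[1]),abs(e[1])))
K=W[138:188,308:330].reshape(-1,3);K=K[(K[:,2]>10)&(K[:,2]<20)]
c=np.array(mr[0])
f=lambda p:np.hypot((K[:,0]-p[0])*np.cos(p[1])+(K[:,1]-p[3])*np.sin(p[1]),K[:,2]-p[2])-8
g=lambda q:f([q[0],q[1],q[2],-139])
r=least_squares(g,[595,0.2,8],loss='soft_l1');print('knuckle',len(K),r.x)
th=r.x[1];ey=np.array([-np.sin(th),np.cos(th)]);s=np.sort((K[:,:2]-[r.x[0],-139])@ey);a=(s[8]+s[-9])/2;print('span',s[8],s[-9],'axis pt',r.x[0]+ey[0]*a,-139+ey[1]*a, 'plate/bench z',np.nanmedian(W[100:106,240:290,2]),np.nanmedian(W[20:60,100:400,2]))
k=np.array([r.x[0]+ey[0]*a,-139+ey[1]*a]);print('vec from rib',k-c,np.linalg.norm(k-c),np.arctan2(*(k-c)[::-1]))
```

```text
rib 868 [ 548.94039429 -149.70644008   39.78608584] ((549.3528442382812, -151.50723266601562), (10.40939998626709, 59.627777099609375), 11.688499450683594)
dir [ 0.19688898 -0.98042579] frame x angle 0.19818377320807537
knuckle 648 [6.01791889e+02 1.91455024e-01 7.60211978e+00]
span -21.10734188381529 18.107764605800707 axis pt 602.0772796719954 -140.47238510304334 plate/bench z 5.73843475204805 -0.20988321231786244
vec from rib [52.72443543 11.03484756] 53.866816803500875 0.2063148198614958
```

```bash
python3 -m pendant '[[[0.4,0.013,0.003,0,0],[0.4,0.026,0.006,0,0.004],[0.4,0.026,0.006,0.025,0.004],[0.4,0.026,0.006,0.05,0.004],[0.4,0.026,0.006,0.075,0.004],[0.4,0.026,0.006,0.1,0.004],[0.4,0.026,0.006,0.115,0.004],[0.4,0.026,0.006,0.120,0.004]]]'
python3 -m pendant '[[[0.4,0,0,0,0],[0,0,0,0,0],[0,0,0,0,0],[0,0,0,0,0],[0,0,0,0,0],[0,0,0,0,0],[0,0,0,0,0],[0,0,0,0,0]]]'
```

```text
t: 3.55
eef_pos: [549.7, -146.9, 9.6]
tcp_rot: [-3.14, -0.001, 1.774]
ft_force: [0.4, 1.1, -0.2]
opening: 0.398
t: 4.35
eef_pos: [549.9, -149.5, 11.1]
tcp_rot: [3.141, -0.0, 1.772]
ft_force: [-2.1, 0.6, 6.0]
opening: 0.127
```

```bash
python3 -m pendant '[[[0,0,0,-0.02,0],[0,0,0,-0.04,0],[0,0,0,-0.07,0],[0,0,0,-0.1,0.06],[0,0,0,-0.14,0.12],[0,0,0,-0.17,0.18],[0,0,0,-0.19,0.232],[0,0,0,-0.19,0.232]]]'
python3 -m pendant '[[[0,0,0,0,0],[0,0,0,0,0],[0,0,0,0,0],[0,0,0,0,0],[0,0,0,0,0],[0,0,0,0,0],[0,0,0,0,0],[0,0,0,0,0]]]'
python3 - <<'E'
from h import *
c=cam('wrist');W=pts(c);print(c['s']['eef_pos'],c['s']['tcp_rot'],c['s']['t'],c['s']['joints'],c['s']['ft_force'])
np.savez('w3.npz',im=c['image'],W=W,T=c['T'],k=[c['fx'],c['cx'],c['cy']],p=c['s']['eef_pos'],r=c['s']['tcp_rot'])
g=cv2.convertScaleAbs(c['image'],alpha=1.4);cv2.imwrite('pics/w3.png',cv2.resize(g,(768,576)))
E
```

```text
t: 5.15
eef_pos: [550.8, -149.8, 203.1]
tcp_rot: [3.137, 0.001, 1.539]
ft_force: [-0.5, -0.3, -2.1]
opening: 0.123
t: 5.95
eef_pos: [550.0, -149.5, 200.6]
tcp_rot: [3.142, -0.0, 1.54]
ft_force: [-0.1, -0.3, -1.7]
opening: 0.125
[ 549.96629243 -149.47845703  200.58108988] [ 3.14157992e+00 -9.75881962e-05  1.53983272e+00] 5.95 [-3.81320724e-01  4.27753555e-01  1.71337584e+00  1.14086040e-04
  1.00048480e+00 -3.50418708e-01] [-0.06609511 -0.25501251 -1.67574216]
```

View pics/w3.png

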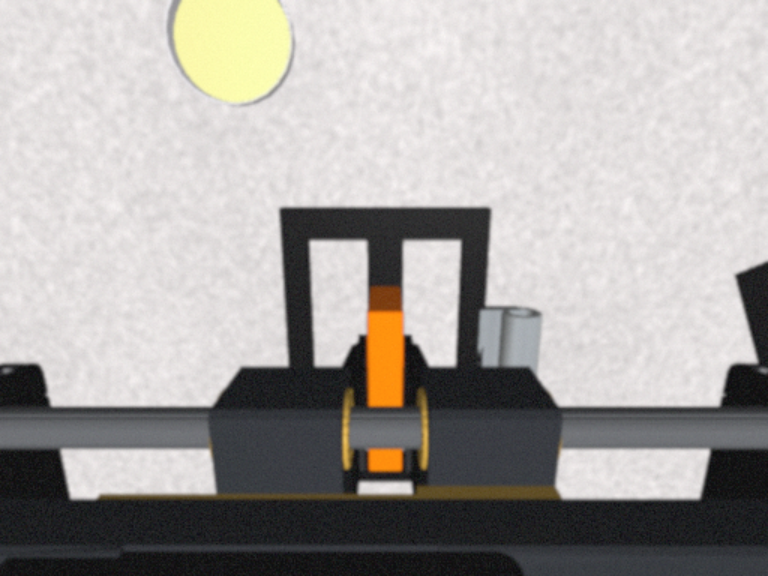

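The frame is held: rib between the fingers, the far end of the knuckle at (521,313). Measure the knuckle relative to the TCP.

Run:
```python
from h import *
from scipy.optimize import least_squares
d=np.load('w3.npz');W=d['W'];p=d['p'];y=d['r'][2];im=d['im']
K=W[203:243,336:362].reshape(-1,3);K=K[np.isfinite(K).all(1)];print('z hist',np.histogram(K[:,2],np.arange(180,220,2)))
D=K-p;X=D[:,0]*np.sin(y)-D[:,1]*np.cos(y);Y=D[:,0]*np.cos(y)+D[:,1]*np.sin(y);Z=D[:,2]
q=(Z>-4)&(Z<12)&(X>46);X,Y,Z=X[q],Y[q],Z[q]
r=least_squares(lambda a:np.hypot((X-a[0])-a[1]*Y,Z-a[2])-8,[54,0,-2],loss='soft_l1');print('tool: axis along y,slope,z',r.x,np.abs(r.fun).mean(),len(X),'Y end',np.sort(Y)[-12:].round(1),'n')
# far edge of plate: tool x of edge (frame y=+60), z, tilt
E=W[138:160,190:325].reshape(-1,3);E=E[np.isfinite(E).all(1)];D=E-p;q=(abs(D[:,2]+2)<10);D=D[q];X=D[:,0]*np.sin(y)-D[:,1]*np.cos(y);Y=D[:,0]*np.cos(y)+D[:,1]*np.sin(y)
print('plate z rel',np.median(D[:,2]),'slope',np.polyfit(X,D[:,2],1),'yend',np.percentile(Y,[90,98,99.5]))
print('x range',np.percentile(X,[.5,99.5]))
b=[Y[(X>x)&(X<x+5)].max() for x in range(-38,36,5)];print('edge slope',np.polyfit(np.arange(-38,36,5)+2.5,b,1))
L=W[165:225,190:215].reshape(-1,3)-p;L=L[abs(L[:,2]+2)<10];R_=W[165:200,300:330].reshape(-1,3)-p;R_=R_[abs(R_[:,2]+2)<10]
for S in(L,R_):print(np.polyfit(S[:,0]*np.cos(y)+S[:,1]*np.sin(y),S[:,2],1),len(S))
```

```text
z hist (array([  0,   0,   0,   0,   4,  12,  38,  41,  15,  26, 118, 255, 406,
         8,   0,   0,   0,   0,   0]), array([180, 182, 184, 186, 188, 190, 192, 194, 196, 198, 200, 202, 204,
       206, 208, 210, 212, 214, 216, 218]))
tool: axis along y,slope,z [ 5.57899560e+01 -1.34092952e-02 -3.60979353e+00] 0.49172511260962815 820 Y end [18.9 18.9 18.9 18.9 18.9 18.9 19.  19.  19.  19.1 19.1 19.1] n
plate z rel -5.379110646524282 slope [ 7.03897550e-04 -5.57772352e+00] yend [58.03305292 58.69178565 58.75135554]
x range [-36.05170334  40.01039338]
edge slope [6.97787596e-04 5.87581271e+01]
[ 2.25023537e-03 -5.73713416e+00] 1062
[ 0.00772976 -5.88475891] 654
```

```bash
python3 -m pendant '[[[0,0.015,0,0,0],[0,0.045,-0.002,0,0],[0,0.085,-0.004,0,0],[0,0.13,-0.006,0,0],[0,0.175,-0.008,0,0],[0,0.215,-0.009,0,0],[0,0.25,-0.01,0,0],[0,0.275,-0.0107,0,0]]]'
python3 -m pendant '[[[0,0.012,0,0,0],[0,0.019,0,0.005,0],[0,0.022,0,0.015,0],[0,0.022,0,0.025,0.002],[0,0.022,0,0.035,0.002],[0,0.022,0,0.045,0.002],[0,0.022,0,0.05,0.002],[0,0.022,0,0.05,0.002]]]'
python3 -m pendant '[[[0,0,0,0,0],[0,0,0,0,0],[0,0,0,0,0],[0,0,0,0,0],[0,0,0,0,0],[0,0,0,0,0],[0,0,0,0,0],[0,0,0,0,0]]]'
python3 - <<'E'
from h import *
c=cam('wrist');W=pts(c);print(c['s']['eef_pos'],c['s']['tcp_rot'],c['s']['t'],c['s']['joints'],c['s']['ft_force'])
np.savez('w4.npz',im=c['image'],W=W,T=c['T'],k=[c['fx'],c['cx'],c['cy']],p=c['s']['eef_pos'],r=c['s']['tcp_rot'])
g=cv2.convertScaleAbs(c['image'],alpha=1.4);cv2.imwrite('pics/w4.png',cv2.resize(g,(768,576)))
E
```

```text
t: 6.8
eef_pos: [547.1, 128.7, 200.8]
tcp_rot: [3.141, -0.0, 1.541]
ft_force: [0.2, -0.4, -1.3]
opening: 0.124
t: 7.6
eef_pos: [548.2, 147.3, 149.7]
tcp_rot: [-3.14, 0.0, 1.537]
ft_force: [0.4, -0.5, -1.2]
opening: 0.124
t: 8.4
eef_pos: [548.5, 147.7, 150.6]
tcp_rot: [3.142, -0.0, 1.538]
ft_force: [-0.3, 0.0, -2.1]
opening: 0.127
[548.47050847 147.73363347 150.6317863 ] [ 3.14158028e+00 -8.76325247e-05  1.53783995e+00] 8.4 [1.46791508e-01 4.84378962e-01 1.77173769e+00 1.08511198e-04
 8.85448172e-01 1.79679202e-01] [-0.2801678   0.04917183 -2.07327001]
```

View pics/w4.png

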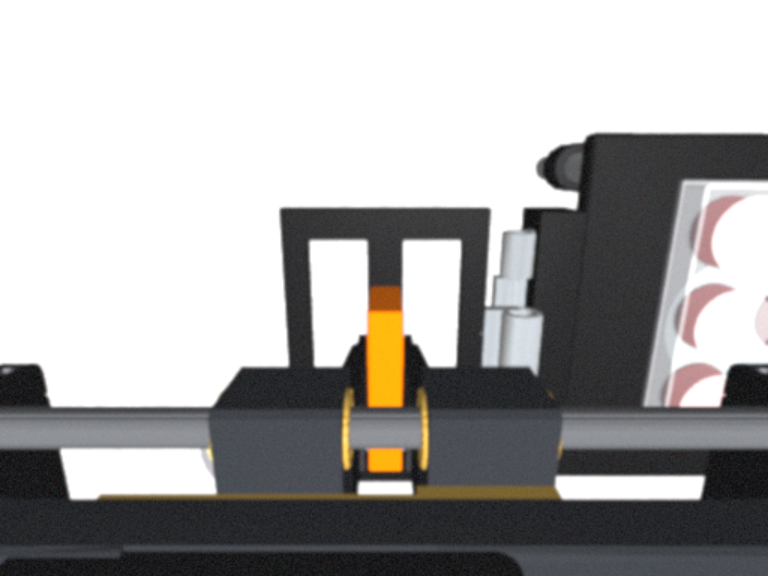

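The hover view shows the left stage knuckle at (517,255), with the sill below it at (510,292) and the frame knuckle at (521,335). Recheck the stage knuckle relative to the tool.

Run:
```python
from h import *
from scipy.optimize import least_squares
d=np.load('w4.npz');W=d['W'];p=d['p'];y=d['r'][2]
def T(S):
    D=S-p;return D[:,0]*np.sin(y)-D[:,1]*np.cos(y),D[:,0]*np.cos(y)+D[:,1]*np.sin(y),D[:,2]
def fit(S,lo,hi,x0):
    X,Y,Z=T(S[np.isfinite(S).all(1)]);q=(Z>lo)&(Z<hi);X,Y,Z=X[q],Y[q],Z[q]
    yy=Y.mean();r=least_squares(lambda a:np.hypot(X-a[0],Z-a[1])-8,x0,loss='soft_l1')
    s=np.sort(Y);print(len(X),r.x,np.abs(r.fun).mean(),'Y',yy,s[[5,10,20]],s[[-21,-11,-6]])
# stage left knuckle; exclude dark plate
g=d['im'].min(2);m=(g>75)
A=W[150:195,328:360];B=m[150:195,328:360];fit(A[B],-50,-40,[65,-51])
K=W[206:243,336:362];fit(K.reshape(-1,3),-4,12,[56,-3.5])
```

```text
659 [ 65.84274671 -50.8864594 ] 0.4467033758523627 Y 33.58443855210542 [22.3698148  22.61947858 23.05209051] [43.73242911 43.87135557 44.15950309]
820 [55.72480819 -3.57449011] 0.5056733129549752 Y 9.840503805454116 [-0.93710286 -0.64408821 -0.23694967] [18.7210496  18.81649452 18.89275923]
```

```bash
python3 -m pendant '[[[0,0,0.004,0.005,0],[0,0,0.008,0.01,0],[0,0,0.008,0.018,0],[0,0,0.008,0.025,0],[0,0,0.008,0.031,0],[0,0,0.008,0.036,0],[0,0,0.008,0.039,0],[0,0,0.008,0.04,0]]]'
python3 -m pendant '[[[0,0,0,0.001,0],[0,0,0,0.002,0],[0,0,0,0.003,0],[0,0,0,0.004,0],[0,0,0,0.005,0],[0,0,0,0.006,0],[0,0,0,0.0065,0],[0,0,0,0.0065,0]]]'
python3 -c "
from h import *
s=env.state();print(s['eef_pos'],s['ft_force'],s['moment'])"
```

```text
t: 9.25
eef_pos: [556.4, 147.5, 110.3]
tcp_rot: [-3.141, -0.0, 1.538]
ft_force: [-0.7, -0.7, -1.5]
opening: 0.129
t: 10.05
eef_pos: [556.5, 147.4, 104.1]
tcp_rot: [-3.142, -0.0, 1.538]
ft_force: [0.0, 0.5, -1.9]
opening: 0.128
[556.45830039 147.44966947 104.06567842] [ 0.01609949  0.45871716 -1.92654487] [-0.07083667  0.08798872 -0.01211182]
```

```bash
python3 -m pendant '[[[0,0,0.0003,0.0001,0],[0,0,0.0006,0.0002,0],[0,0,0.0009,0.0003,0],[0,0,0.0012,0.0004,0],[0,0,0.0015,0.0005,0],[0,0,0.0018,0.0006,0],[0,0,0.002,0.0007,0],[0,0,0.002,0.0007,0]]]'
python3 -m pendant '[[[0,0,0,0,0],[0,0,0,0,0],[0,0,0,0,0],[0,0,0,0,0],[0,0,0,0,0],[0,0,0,0,0],[0,0,0,0,0],[0,0,0,0,0]]]'
python3 - <<'E'
from h import *
s=env.state();print(s['eef_pos'],s['ft_force'],s['moment'])
c=cam('wrist');W=pts(c);s=c['s'];p=s['eef_pos'];y=s['tcp_rot'][2]
np.savez('w5.npz',im=c['image'],W=W,p=p,r=s['tcp_rot'])
g=cv2.convertScaleAbs(c['image'][120:260,280:400],alpha=1.4);cv2.imwrite('pics/w5.png',cv2.resize(g,None,fx=4,fy=4,interpolation=cv2.INTER_CUBIC))
E
```

```text
t: 10.85
eef_pos: [558.5, 147.4, 103.4]
tcp_rot: [3.141, -0.0, 1.538]
ft_force: [-0.8, 0.6, -1.9]
opening: 0.123
t: 11.65
eef_pos: [558.5, 147.4, 103.5]
tcp_rot: [3.142, -0.0, 1.538]
ft_force: [-0.1, 0.2, -2.1]
opening: 0.125
[558.48542576 147.38825108 103.45065411] [-0.05500693  0.17766947 -2.08649055] [-0.07205903  0.07618834  0.01665202]
```

View pics/w5.png

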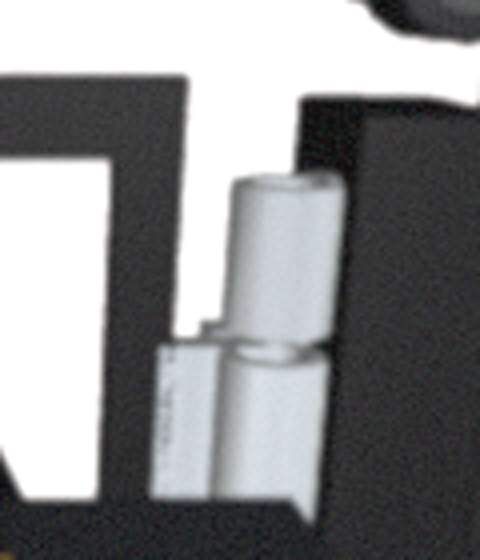

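The crop shows the frame knuckle (bottom) in line with the stage knuckle (top), with a small gap between them at (280,345). Check it numerically with the same cylinder fits.

Run:
```python
from h import *
from scipy.optimize import least_squares
d=np.load('w5.npz');W=d['W'];p=d['p'];y=d['r'][2];g=d['im'].min(2)
D=W-p;X=D[...,0]*np.sin(y)-D[...,1]*np.cos(y);Y=D[...,0]*np.cos(y)+D[...,1]*np.sin(y);Z=D[...,2]
b=np.zeros(g.shape,bool);b[160:245,330:370]=1;b&=(g>75)&(Z>-1)&(Z<8)&(X>47)
for lo,hi in((24,43),(0,18)):
    q=b&(Y>lo)&(Y<hi);x,z=X[q],Z[q]
    r=least_squares(lambda a:np.hypot(x-a[0],z-a[1])-8,[56,-3.5],loss='soft_l1');print(q.sum(),r.x,np.abs(r.fun).mean())
for v in range(196,216,1):
    print(v,np.round([np.nanmedian(Y[v,340:356]),np.nanmedian(Z[v,340:356])],1),g[v,340:356].mean().round(),end=' | ')
```

```text
851 [55.69060635 -3.70701983] 0.4297991931843383
722 [55.68462277 -3.54305206] 0.43527363050149903
196 [27.7  3.6] 141.0 | 197 [27.2  4.1] 141.0 | 198 [26.4  3.4] 142.0 | 199 [26.1  4.2] 142.0 | 200 [25.3  3.5] 141.0 | 201 [24.7  3.7] 142.0 | 202 [24.2  3.8] 141.0 | 203 [23.6  3.6] 139.0 | 204 [23.   3.6] 131.0 | 205 [22.2  3.1] 120.0 | 206 [18.6 -6.7] 121.0 | 207 [18.2 -5.9] 131.0 | 208 [17.7 -5.5] 133.0 | 209 [17.2 -5.3] 123.0 | 210 [16.5 -5.5] 114.0 | 211 [18.6  3.2] 121.0 | 212 [18.3  3.9] 138.0 | 213 [17.8  4.2] 147.0 | 214 [17.1  4. ] 150.0 | 215 [16.5  4. ] 150.0 |
```

```bash
python3 -c "
from h import *
s=env.state();print(s['t'],s['eef_pos'],s['ft_force'],abs(s['qvel']).max(),s['opening']);print(env.job_done())"
```

```text
11.7 [558.46085835 147.37434716 103.42977673] [ 0.14460775 -0.2300751  -1.49940008] 0.0013799528381086322 0.12640883632762553
the job is handed in; nothing more can be done
None
```

I picked the frame up by its orange rib, lowered its knuckle into the gap from just in front of the jamb, and pushed it in the last 2 mm. I handed the job in at t = 11.7 s with the gripper still holding the frame.

- **Alignment:** the last wrist-camera fits put the two hinge lines 0.0 mm apart in x and 0.2 mm in z. Along y, the visible end gap is about 3.4 mm against a nominal 3, so the frame is about 0.4 mm off centre. Only the left-hand end of the joint was in view.
- **Level and direction:** the plate measured level within about 0.01 rad. One hinge-direction fit, made while hovering, disagreed by 0.013 rad with the plate-edge slope (under 0.001 rad). I took the larger figure as noise, and it is well within the 0.06 rad limit.
- **Grip and force:** the grip held at a 12 mm opening with the arm still. Wrist force stayed at the frame's weight of about 2 N, so there was no sign of it pressing on the stage. I also never felt it touch the jamb or sill, so "fully home" rests on the camera fits.
- **Camera calibration:** the top camera read the rib about 5 mm off the wrist camera in x, so I used only wrist-camera measurements for the fit.
- **Bystanders:** every move stayed clear of the well plate, flask, pin tray and petri dish. I did not re-measure their positions at the end.

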